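# Load the short sleeve into the boring jig through its sprung gate

## Task

Stand the shortest of the three wooden sleeves upright in the open mouth of the boring jig's track, then push it along the track through the swing gate until it presses on the sprung stop pad at the far end: press it home with a steady push of 6 to 22 N for about half a second, never over 26 N. Then back off gently and leave the sleeve upright, just touching the pad, with the gate swung shut behind it. How far the stop pad stands out is set differently every time, so find it by feel; leave the other sleeves and the tin where they stand.

Things in the scene. Friction and masses are not known exactly. Their poses are not given: they have to be found in the camera images.
- spool_3_center (a point): the part to load: the shortest, palest turned wooden sleeve, a spool shape standing upright, 44 mm in diameter at its two flanges and 36 mm at the waist, 40 mm high, 40 to 85 g; like the track it is waxed and slides easily (friction 0.2 to 0.3). The point is its centre, 20 mm above its foot; its z axis is the spool's axis.
- track: fixed wooden feed track of the boring jig. Origin: on the bench, on the centre line under the shut gate; x runs along the track from the open mouth (x = -135 mm) past the gate (x = 0) to the stop block (x = +130 mm), y to the left of that, z up. Open above along its whole length. Floor board 8 mm thick, x = -140 to +165 mm. Beside the open gate (x = 0 to 70 mm) the left wall is set back 10 mm.
- mouth (a point): point on the track's floor (8 mm above the bench), on the centre line in the mouth, 80 mm before the shut gate; axes as the track's. Here the walls' inner faces stand 32 mm either side; the mouth narrows like a funnel from 40 mm either side at its outer end (135 mm before the gate) to 25 mm (a 50 mm channel) from 30 mm before the gate on. Walls 10 mm thick, rising 40 mm above the floor.
- gate (a joint): swing gate: upright wooden leaf 34 mm high, 4 mm thick, at track x = 0 on a vertical hinge at track y = +31 mm; free end 43 mm from the hinge (track y = -12 mm). 0 = shut across the channel, 1.57 = open along the left wall. It swings only towards the stop, against a light spring (about 1 N at its free end) that shuts it as soon as nothing is in its way; it sweeps the first 43 mm behind it.
- stop: end stop: fixed wooden block 30 x 76 x 44 mm. Origin: foot of its front face on the centre line (track x = +130 mm, z = 8 mm); axes as the track's. On it an adjusting screw carries a sprung steel pad, 40 mm wide, 36 mm high, centred 20 mm above the floor. The pad's face stands 14 to 30 mm out of the block, not measured; it gives 1 mm for each 3 N, 7 mm at most, and springs back.
- spool_1_center (a point): bystander: the tallest sleeve, 42 mm in diameter, 70 mm high, standing on the bench; the point is its centre, 35 mm up.
- spool_2_center (a point): bystander: the darker, thinner sleeve, 38 mm in diameter, 55 mm high, standing on the bench; the point is its centre, 27.5 mm up.
- nail_tin: bystander: open grey metal tin, 66 mm in diameter and 75 mm high; origin at the centre of its foot.

How it is judged:
On the way, in this order (a step that is already met when the one before it is completed fails the run):
1. the short sleeve stands upright on the track's floor in the mouth, in front of the shut gate (x of spool_3_center in the frame of track between -0.14 and -0.02 m and y of spool_3_center in the frame of track between -0.02 and 0.02 m and z of spool_3_center in the frame of track below 0.032 m and angle between spool_3_center's own z axis and vertical below 0.15 rad and value of joint gate below 0.1 rad), for 0.2 s.
2. the sleeve, standing on the track's floor, passes the gate and swings it open (value of joint gate above 0.6 rad and x of spool_3_center in the frame of track between -0.01 and 0.06 m and z of spool_3_center in the frame of track below 0.036 m and angle between spool_3_center's own z axis and vertical below 0.3 rad), for 0.05 s.
3. the sleeve is pressed home on the sprung stop pad with 6 to 22 N (contact force between spool_3 and stop between 6 and 22 N), for 0.3 s.
At the end, for the whole second after the job is handed in: the short sleeve stands upright (within 6 degrees) and at rest on the track's floor beyond the gate, touching the stop pad or within about 5 mm of it, and the gate is shut (within 0.08 rad) behind it (horizontal distance between spool_3_center and pad_face below 0.028 m and x of spool_3_center in the frame of track above 0.07 m and z of spool_3_center in the frame of track below 0.032 m and angle between spool_3_center's own z axis and vertical below 0.1 rad and value of joint gate below 0.08 rad and linear speed of spool_3 below 0.01 m/s).
It fails at once if the sleeve was pressed on the stop with more than 26 N (contact force between spool_3 and stop above 26 N).
It fails at once if another sleeve or the tin was moved more than 30 mm (distance of any of spool_1_center, spool_2_center, nail_tin from where it was at the start of the episode above 0.03 m).
It also fails if it takes over 72 s, if anything falls off the work surface, if the arm or the gripper's body presses on something with over 40 N, if the wrist force passes 120 N, or if a joint passes its speed limit or range.

## Robot

A 6-joint arm with a two-finger parallel gripper is mounted at the origin on a cart in front of the work surface, level with it; the furniture and walls round the work are solid. World frame = base frame: x ahead of the robot, y to its left, z up, the work surface at z = 0. Lengths are in m, angles in rad, forces in N, time in s.
With the tool pointing down it reaches from about 0.225 to 0.875 m from the base axis. Payload 3.4 kg.
Tool frame: the origin (TCP) lies at the very end of the fingers, on their centre line; the grasp point (between the pads) lies 19 mm behind it; z points along the fingers, y is the direction in which the jaws open and shut (so a half turn about z gives the same grasp; the last joint's range is limited). The gripper opens to 85 mm and grips with 20 to 120 N. Pads are 22 mm wide; open, the fingers measure 114 mm over their backs; the gripper's body (76 mm by 85 mm) begins 54 mm behind the grasp point. The pads swing forward as they close: fully open they stand 13 mm farther back than shut.
Start: joints at [-1.301, 0.276, 1.505, -0, 1.361, -0.121], TCP at [0.219, -0.532, 0.231] pointing down, gripper open.
Joint ranges: [-2.89, 2.89], [-0.75, 2.08], [0.22, 2.7], [-1.18, 4.32], [0.11, 2.71], [-2.7, 2.7]. Speed limits (rad/s): [2.57, 2.57, 3.14, 3.14, 3.14, 3.14].

## Interface

Orientations are given as a unit quaternion [w, x, y, z].
In Python, from rig import manip gives the robot as it stands. The module is installed in compiled form; this text tells all that it offers.
- The arm moves only by the tool carry_out, never from a script. Its argument "moves" is one flat list of numbers, 5 for each row, row after row: the opening in per cent of the stroke, from 0 (shut) to 100 (fully open), then the shift along the world's x, y, z in cm, then the turn about the world's z in rad. A call has exactly 10 rows; each row shifts and turns the commanded pose from where the row before left it; what a row does not reach is not made up. A row lasts 1/10 s, in which the tool goes at most 50 mm and 8.59 degrees, less where a joint would pass 70% of its speed; a pose out of reach is approached as far as the arm can. A call is refused whole if a number of a shift passes 5 or a number of a turn 0.15, either way. A call with a gripper value outside its range is refused whole. The fingers move at their own pace and stop on an object; "squeeze" is the grip in N (left out, the last holds). Time passes only in rows, so rows that do not move let the fingers close, or fill a call up. It gives the time, the measured TCP pose, the force and the opening at its end, in the units of the state.
- manip.get_state(): the state, without advancing time (a new reading comes with each control period).
- manip.get_image(name): name is "scene" or "top" or "wrist"; returns the picture (400x640x3 uint8, red, green, blue); there is no depth.
- manip.camera_info(name): a dict with "fov_y" (degrees; the focal length in pixels is half the picture's height over the tangent of half this angle, whatever the lens; pixels are square), "cx", "cy" (the principal point, pixels), "rvec" (rotation vector, rad) and "tvec" (3), from world to camera coordinates, as OpenCV has them; the wrist camera has in their place "hand_eye" (4x4, takes a point from camera to tool coordinates, whose origin is the TCP and whose axes are the flange's). Camera axes: x right, y down, z forward; pixel columns grow to the right and rows downward; lengths in m; the calibration is good to about 2 mm. The wrist camera is an equidistant fisheye: a pixel r from the principal point sees the ray r / f radians off the axis. A picture is of the moment at which its call begins: read the wrist's pose just before it. camera_info takes no time and is no camera call.
- manip.sign_off(): hands the job in, once; it reports no verdict.
The state is a dict: "clock": time; "qpos": joint angles; "qd": joint speeds; "effort": joint torques, N m; "position": TCP position; "ee_rot": TCP orientation; "contact_force": force on the tool from outside, world axes, zero at the start; "moment": the same for the moment, N m; "width": finger opening in m.
Only numpy, scipy, OpenCV 4.12 (cv2) and the standard library are available. Lean on these libraries where they do the work, as an engineer would, in place of code of your own. Each camera call takes 0.05 s, during which the arm holds its last target. There are 200 camera calls.

## Working session

There is one attempt and no reset: what is moved stays moved. The work goes in short steps, Python scripts to look and compute and a tool call to move; the robot and the scene stay as the last step left them, time stands still between calls to the robot, and variables do not carry over. Pictures are saved under pics/ and viewed, about 8 in all and at most 12, crops included, and the job is handed in when it is done.

Besides the shell and the picture viewer there is one more tool, called after "Emit:" in YAML: its name, and indented under it one key for each argument. carry_out: Moves the arm, as the interface text tells. Its arguments: {"type":"object","properties":{"moves":{"type":"array","items":{"type":"number"}},"squeeze":{"type":"number"}},"required":["moves"]}

```bash
mkdir -p pics
python3 - <<'E'
from rig import manip
import cv2
s=manip.get_state(); print({k:s[k] for k in('clock','position','ee_rot','contact_force','width')})
for n in('scene','top'):
    im=manip.get_image(n); cv2.imwrite(f'pics/{n}0.png',im[:,:,::-1]); print(n,manip.camera_info(n))
print(manip.camera_info('wrist'))
E
```

```text
{'clock': 0.0, 'position': array([ 0.21889764, -0.53112399,  0.23043132]), 'ee_rot': array([-9.13751952e-04,  9.80970945e-01,  1.94152429e-01, -6.02787779e-05]), 'contact_force': array([-0.06440353, -0.20642498,  0.52043106]), 'width': 0.08574764373350767}
scene {'fov_y': 42.09393600756606, 'cx': 323.3854236437447, 'cy': 198.84109982706659, 'rvec': array([ 1.7705983 , -1.13120958,  0.68494994]), 'tvec': array([-0.48140595,  0.23100164,  1.12696228])}
top {'fov_y': 51.18317225476309, 'cx': 318.68857952164035, 'cy': 198.0960029819238, 'rvec': array([ 2.17847716, -2.17733854,  0.09297721]), 'tvec': array([-0.24552464,  0.58936366,  1.02978714])}
{'fov_y': 65.70646984690485, 'cx': 312.93921307745023, 'cy': 198.1301694812933, 'hand_eye': array([[ 6.09553059e-04, -9.60250939e-01, -2.79137535e-01,
         6.95088118e-02],
       [ 9.99999807e-01,  6.17814217e-04,  5.83807537e-05,
        -1.11076022e-03],
       [ 1.16394964e-04, -2.79137516e-01,  9.60251130e-01,
        -1.41937200e-01],
       [ 0.00000000e+00,  0.00000000e+00,  0.00000000e+00,
         1.00000000e+00]])}
```

View pics/top0.png

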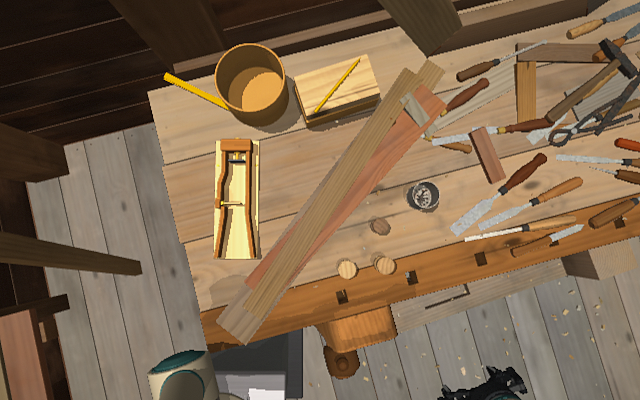

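View pics/scene0.png

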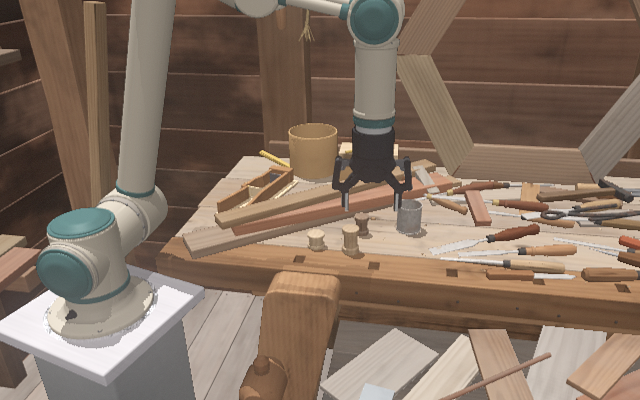

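The top view shows the track at (236,200) with its mouth towards the robot (bottom) and its stop at the top. The sleeves are at (347,269), (385,265) and (379,226), the tin is at (423,196), and loose boards lie between the track and the sleeves. In the scene view the short pale sleeve is the left one at (316,238), which is (347,269) in the top view.

```bash
cat > h.py <<'E'
import numpy as np, cv2
from scipy.spatial.transform import Rotation as R
from rig import manip
def ray(n,uv):
    c=manip.camera_info(n); f=200/np.tan(np.radians(c['fov_y'])/2)
    Rm=R.from_rotvec(c['rvec']).as_matrix(); o=-Rm.T@c['tvec']
    d=Rm.T@np.array([(uv[0]-c['cx'])/f,(uv[1]-c['cy'])/f,1]); return o,d
def onz(n,uv,z):
    o,d=ray(n,uv); return o+d*(z-o[2])/d[2]
def proj(n,p):
    c=manip.camera_info(n); f=200/np.tan(np.radians(c['fov_y'])/2)
    q=R.from_rotvec(c['rvec']).as_matrix()@np.asarray(p)+c['tvec']; return q[:2]/q[2]*f+[c['cx'],c['cy']]
def wray(s,uv):
    c=manip.camera_info('wrist'); f=200/np.tan(np.radians(c['fov_y'])/2)
    v=np.array([uv[0]-c['cx'],uv[1]-c['cy']]); r=np.hypot(*v); th=r/f
    d=np.r_[v/max(r,1e-9)*np.sin(th),np.cos(th)]
    w,x,y,z=s['ee_rot']; T=R.from_quat([x,y,z,w]).as_matrix(); H=c['hand_eye']
    return s['position']+T@H[:3,3], T@H[:3,:3]@d
def wonz(s,uv,z):
    o,d=wray(s,uv); return o+d*(z-o[2])/d[2]
E
python3 - <<'E'
from h import *
im=cv2.imread('pics/top0.png')
a=cv2.resize(im[130:270,205:270],None,fx=4,fy=4,interpolation=cv2.INTER_CUBIC)
b=cv2.resize(im[180:290,325:445],None,fx=4,fy=4,interpolation=cv2.INTER_CUBIC)
c=np.zeros((560,760,3),np.uint8); c[:560,:260]=a; c[:440,270:750]=b
cv2.imwrite('pics/crop.png',c)
for uv in[(347,269)]: print(onz('top',uv,.04))
for uv in[(385,265)]: print(onz('top',uv,.07))
for uv in[(379,226)]: print(onz('top',uv,.055))
print('tin',onz('top',(423,196),.06), onz('scene',(316,230),.04))
E
```

```text
[ 0.41356019 -0.31480839  0.04      ]
[ 0.42554116 -0.4035027   0.07      ]
[ 0.51866898 -0.39244483  0.055     ]
tin [ 0.59178968 -0.50010529  0.06      ] [ 0.42179924 -0.31260851  0.04      ]
```

View pics/crop.png

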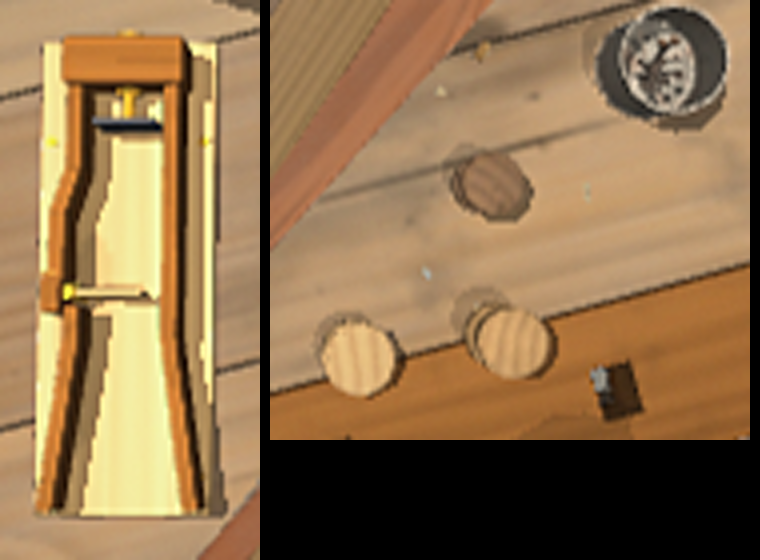

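The crop shows the stop block's top corners at (62,38), (187,36), (62,82) and (187,82). The gate runs along y≈292 from its hinge at (68,292), and the wall ends are at y≈512. The pad is a dark bar at (94–162, 125). The short sleeve's top is at (360,358).

Run:
```python
from h import *
t=lambda u,v:np.array([205+u/4-.375,130+v/4-.375])
P=lambda u,v,z:onz('top',t(u,v),z)[:2].round(4)
print('blockcorners',[P(u,v,.052) for u,v in[(62,38),(187,36),(187,82),(62,82)]])
print('wall ends outer',P(37,512,.048),P(204,512,.048),'inner',P(62,512,.048),P(183,512,.048))
print('floor corners',P(35,516,.008),P(218,516,.008),P(43,42,.008),P(215,42,.008))
print('gate',P(70,292,.042),P(152,294,.042))
print('pad',P(94,125,.046),P(162,125,.046), 'front edge', P(128,132,.046))
print('sleeve',P(360-270,358,.04)+0, onz('top',(325+90/4-.375,180+358/4-.375),.04), onz('top',(325+246/4-.375,180+342/4-.375),.07))
im=cv2.imread('pics/scene0.png')
for p in[(.414,-.315,.04),(.414,-.315,0)]: print(proj('scene',p))
```

```text
blockcorners [array([7.345e-01, 4.000e-04]), array([ 0.7358, -0.0774]), array([ 0.7068, -0.0778]), array([ 7.068e-01, -1.000e-04])]
wall ends outer [0.4415 0.0106] [ 0.4416 -0.0913] inner [ 0.4415 -0.0046] [ 0.4416 -0.0785]
floor corners [0.4368 0.0218] [ 0.4368 -0.0942] [0.742  0.0233] [ 0.742  -0.0884]
gate [ 0.5766 -0.0054] [ 0.5754 -0.0563]
pad [ 0.6808 -0.0192] [ 0.6808 -0.0616] front edge [ 0.6764 -0.0405]
sleeve [ 0.5358 -0.0182] [ 0.41325676 -0.31511366  0.04      ] [ 0.42524725 -0.40618291  0.07      ]
[315.49524829 231.58435678]
[315.82318007 245.0737545 ]
```

Emit:
carry_out:
  moves: [100, 2, 2, 0, 0.118, 100, 2, 2, 0, 0.118, 100, 2, 2, 0, 0.118, 100, 2, 2, 0, 0.118, 100, 2, 2, 0, 0.118, 100, 2, 2, 0, 0.118, 100, 2, 2, 0, 0.118, 100, 2, 2, 0, 0.118, 100, 2, 2, 0, 0.118, 100, 1.5, 2, 0, 0.118]

```text
clock: 1.1
position: [0.4149, -0.3306, 0.2309]
ee_rot: [-0.0, 0.705, 0.709, 0.0]
contact_force: [0.1, 0.3, -0.2]
width: 0.0859
```

Run:
```python
from h import *
s=manip.get_state(); im=manip.get_image('wrist'); cv2.imwrite('pics/w1.png',im[:,:,::-1]); np.save('w1.npy',[*s['position'],*s['ee_rot']])
```

```text
(no output)
```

View pics/w1.png

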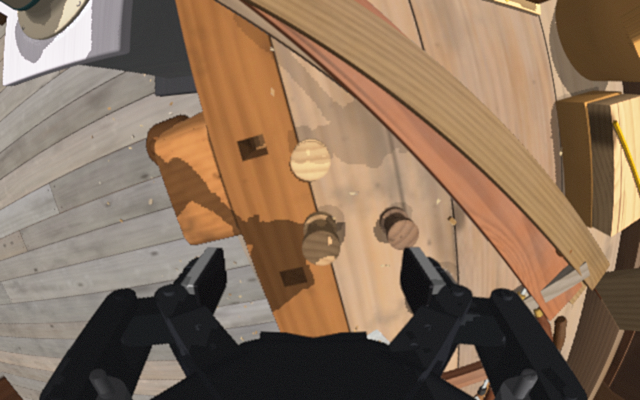

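The wrist view shows the short sleeve's top at (311,160), the tall sleeve at (322,240) and the dark one at (400,228), with the jaws straddling along image x. I'll refine the short sleeve's position.

Run:
```python
from h import *
a=np.load('w1.npy'); s=dict(position=a[:3],ee_rot=a[3:])
im=cv2.imread('pics/w1.png'); hsv=cv2.cvtColor(im,cv2.COLOR_BGR2HSV)
print(hsv[155,311],hsv[165,335],hsv[170,300],hsv[160,285])
g=cv2.medianBlur(cv2.cvtColor(im,cv2.COLOR_BGR2GRAY),3)[120:200,270:350]
print(cv2.HoughCircles(g,cv2.HOUGH_GRADIENT,1,50,param1=100,param2=12,minRadius=15,maxRadius=26))
for uv in[(311,160),(291,160),(331,160),(311,140),(311,180)]: print(wonz(s,uv,.04).round(4))
```

```text
[ 17 100 227] [ 14  89 209] [ 17 103 231] [ 13 158 186]
[[[40.5 40.5 19.9]]]
[ 0.411  -0.3126  0.04  ]
[ 0.3893 -0.3127  0.04  ]
[ 0.4327 -0.3125  0.04  ]
[ 0.4109 -0.2908  0.04  ]
[ 0.4111 -0.3349  0.04  ]
```

Emit:
carry_out:
  moves: [100, -0.3, 1.0, -2.5, 0, 100, 0, 0.65, -2.5, 0, 100, 0, 0, -3, 0, 100, 0, 0, -3, 0, 100, 0, 0, -3, 0, 100, 0, 0, -3, 0, 100, 0, 0, -2.5, 0, 100, 0, 0, -2, 0, 100, 0, 0, -1.1, 0, 100, 0, 0, 0, 0]

```text
clock: 2.15
position: [0.41, -0.3144, 0.0039]
ee_rot: [-0.002, 0.707, 0.707, 0.0]
contact_force: [-0.2, 0.3, -0.4]
width: 0.0852
```

Emit:
carry_out:
  moves: [40, 0, 0, 0, 0, 40, 0, 0, 0, 0, 40, 0, 0, 0, 0, 20, 0, 0, 0, 0, 20, 0, 0, 0, 0, 20, 0, 0, 0, 0, 20, 0, 0, 0, 0, 20, 0, 0, 0, 0, 20, 0, 0, 0, 0, 20, 0, 0, 0, 0]
  squeeze: 30

```text
clock: 3.15
position: [0.4117, -0.3158, 0.0065]
ee_rot: [0.001, 0.707, 0.707, -0.0]
contact_force: [-0.0, -0.9, 5.7]
width: 0.043
```

Emit:
carry_out:
  moves: [20, 0, 0, 1, 0, 20, 0, 0, 3, 0, 20, 0, 0, 4, 0, 20, 0, 0, 4, 0, 20, 0, 1, 3, 0, 20, 1, 3, 1, 0, 20, 1, 4, 0, 0, 20, 1, 4, 0, 0, 20, 1, 4, 0, 0, 20, 1, 4, 0, 0]

```text
clock: 4.15
position: [0.4609, -0.1136, 0.166]
ee_rot: [0.0, 0.707, 0.707, 0.0]
contact_force: [0.2, 1.3, -2.0]
width: 0.0427
```

Emit:
carry_out:
  moves: [20, 1, 3, 0, 0, 20, 1, 2.4, 0, 0, 20, 0.6, 2, 0, 0, 20, 0, 0, 0, 0, 20, 0, 0, 0, 0, 20, 0, 0, 0, 0, 20, 0, 0, 0, 0, 20, 0, 0, 0, 0, 20, 0, 0, 0, 0, 20, 0, 0, 0, 0]

```text
clock: 5.15
position: [0.487, -0.0416, 0.1653]
ee_rot: [0.0, 0.707, 0.707, 0.0]
contact_force: [-0.3, -0.0, 0.0]
width: 0.0432
```

Run:
```python
from h import *
s=manip.get_state(); print(s['position'],s['ee_rot'],s['width'],s['contact_force']); im=manip.get_image('wrist'); cv2.imwrite('pics/w2.png',im[:,:,::-1]); np.save('w2.npy',[*s['position'],*s['ee_rot']])
im=manip.get_image('scene');cv2.imwrite('pics/s2.png',im[:,:,::-1])
```

```text
[ 0.48698655 -0.04155357  0.16531482] [2.05060039e-05 7.07350109e-01 7.06863369e-01 5.34091491e-06] 0.04316165991964066 [-0.3161197  -0.03298584  0.04232017]
```

View pics/w2.png

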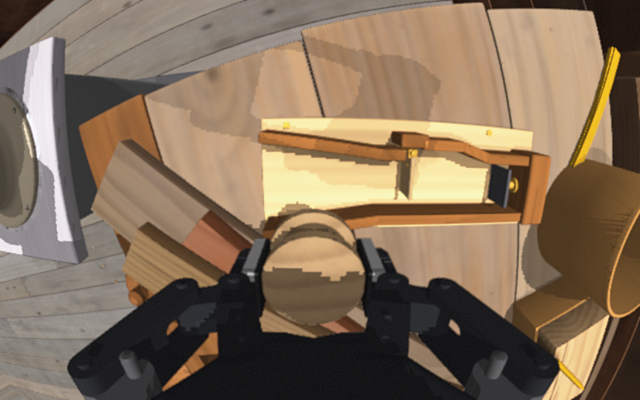

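The sleeve is held upright between the jaws at (313,265). The track shows the left wall's mouth end at (262,133), the hinge block at about (408,140), the pad at (500,185) and the stop block at x≈521–549. I'll cross-check the track pose.

Run:
```python
from h import *
a=np.load('w2.npy'); s=dict(position=a[:3],ee_rot=a[3:])
O=np.array([.577,-.0395])
for n,uv,z in[('wall L mouth outer (-135,50)',(261,131),.048),('floor L near corner',(262,119),.008),('floor far L corner',(532,132),.008),('block backleft(160,38)',(550,154),.052),('block backright(160,-38)',(541,223),.052),('block frontright',(521,221),.052),('hinge yellow(0,31)',(412,153),.044),('pad topL(~,20)',(491,163),.046),('padtopR',(491,206),.046)]:
    p=wonz(s,uv,z)[:2]; print(n,p.round(4),((p-O)*1000).round(1))
im=cv2.imread('pics/s2.png'); cv2.imwrite('pics/s2c.png',cv2.resize(im[100:260,180:440],None,fx=3,fy=3,interpolation=cv2.INTER_CUBIC))
```

```text
wall L mouth outer (-135,50) [0.4417 0.0132] [-135.3   52.7]
floor L near corner [0.4362 0.0224] [-140.8   61.9]
floor far L corner [0.7377 0.0222] [160.7  61.7]
block backleft(160,38) [0.7302 0.0031] [153.2  42.6]
block backright(160,-38) [ 0.734  -0.0726] [157.  -33.1]
block frontright [ 0.7026 -0.0692] [125.6 -29.7]
hinge yellow(0,31) [ 0.5729 -0.0051] [-4.1 34.4]
pad topL(~,20) [ 0.6561 -0.011 ] [79.1 28.5]
padtopR [ 0.6631 -0.0542] [ 86.1 -14.7]
```

View pics/s2c.png

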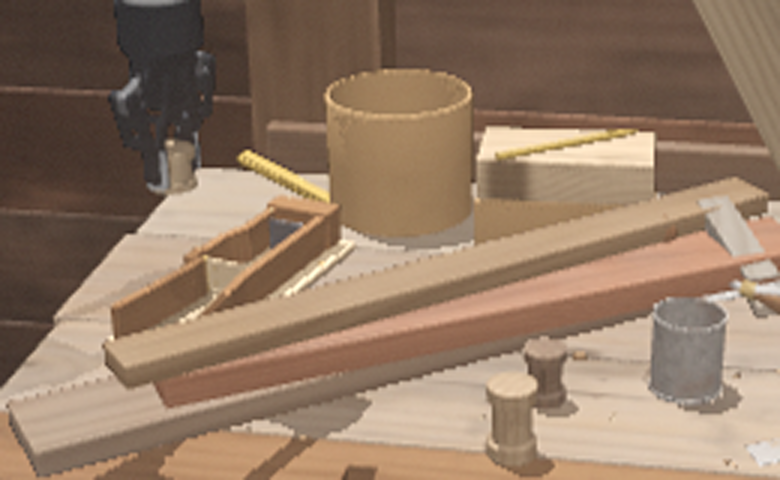

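The scene crop confirms that the sleeve hangs upright in the jaws, level with the fingertips, and that the boards are clear of the mouth. I'll lower it into the mouth.

Emit:
carry_out:
  moves: [20, 0.5, 0.15, -1.5, 0, 20, 0, 0, -2.5, 0, 20, 0, 0, -2.5, 0, 20, 0, 0, -2.5, 0, 20, 0, 0, -2, 0, 20, 0, 0, -1.5, 0, 20, 0, 0, -1.0, 0, 20, 0, 0, -0.7, 0, 20, 0, 0, -0.4, 0, 20, 0, 0, 0, 0]

```text
clock: 6.25
position: [0.4921, -0.0397, 0.0193]
ee_rot: [-0.0, 0.707, 0.707, 0.0]
contact_force: [-0.1, -0.7, -0.0]
width: 0.043
```

Emit:
carry_out:
  moves: [20, 0, 0, -0.1, 0, 20, 0, 0, -0.1, 0, 20, 0, 0, -0.1, 0, 20, 0, 0, -0.1, 0, 20, 0, 0, 0, 0, 20, 0, 0, 0, 0, 20, 0, 0, 0, 0, 20, 0, 0, 0, 0, 20, 0, 0, 0, 0, 20, 0, 0, 0, 0]

```text
clock: 7.25
position: [0.492, -0.0397, 0.0153]
ee_rot: [0.0, 0.707, 0.707, 0.0]
contact_force: [0.4, 1.0, 0.1]
width: 0.0427
```

Emit:
carry_out:
  moves: [20, 0, 0, -0.05, 0, 20, 0, 0, -0.05, 0, 20, 0, 0, -0.05, 0, 20, 0, 0, -0.05, 0, 20, 0, 0, -0.05, 0, 20, 0, 0, 0, 0, 20, 0, 0, 0, 0, 20, 0, 0, 0, 0, 20, 0, 0, 0, 0, 20, 0, 0, 0, 0]

```text
clock: 8.25
position: [0.4921, -0.0396, 0.0144]
ee_rot: [0.0, 0.707, 0.707, 0.0]
contact_force: [-3.5, 1.5, 14.3]
width: 0.0428
```

It has touched down at z≈0.0144. I'll ease the pressure, open, and rise.

Emit:
carry_out:
  moves: [20, 0, 0, 0.1, 0, 20, 0, 0, 0.05, 0, 55, 0, 0, 0, 0, 60, 0, 0, 0, 0, 65, 0, 0, 0, 0, 70, 0, 0, 0, 0, 70, 0, 0, 0, 0, 70, 0, 0, 0, 0, 70, 0, 0, 1, 0, 70, 0, 0, 2, 0]

```text
clock: 9.25
position: [0.4908, -0.0394, 0.044]
ee_rot: [-0.001, 0.707, 0.707, -0.001]
contact_force: [-0.1, 0.4, 0.3]
width: 0.0597
```

Emit:
carry_out:
  moves: [70, 0, 0, 3, 0, 70, 0, 0, 3, 0, 70, 0, 0, 2, 0, 0, -1, 0, 0, 0.15, 0, -1, 0, 0, 0.15, 0, -1, 0, 0, 0.15, 0, -1, 0, 0, 0.15, 0, -1, 0, 0, 0.15, 0, 0, 0, 0, 0.15, 0, 0, 0, 0, 0.15]
  squeeze: 60

```text
clock: 10.25
position: [0.4417, -0.0397, 0.1252]
ee_rot: [0.0, 0.255, 0.967, 0.0]
contact_force: [-0.3, -0.2, 0.1]
width: 0.0002
```

Run:
```python
from h import *
s=manip.get_state(); print(s['position'],s['ee_rot'],s['width'],s['qpos'],s['contact_force']); 
for n in('top','scene','wrist'):
  im=manip.get_image(n); cv2.imwrite(f'pics/{n}3.png',im[:,:,::-1])
np.save('w3.npy',[*s['position'],*s['ee_rot']])
```

```text
[ 0.44171132 -0.03965642  0.12516063] [4.73955869e-04 2.54528382e-01 9.67065187e-01 4.34127591e-05] 0.00021603052140524342 [-2.46735476e-01  1.70805379e-01  1.93807800e+00  8.94305629e-05
  1.03176049e+00 -1.30285763e+00] [-0.26175894 -0.22726157  0.08899178]
```

View pics/wrist3.png

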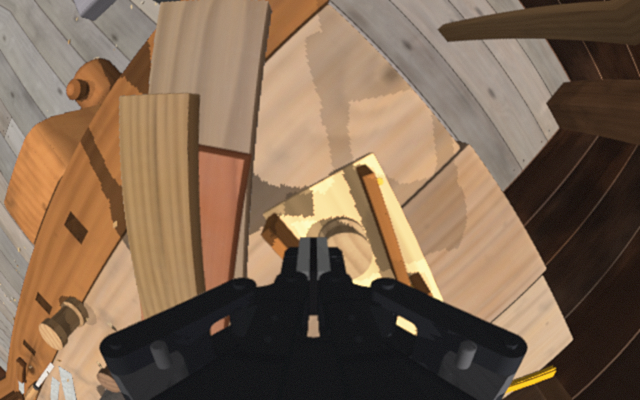

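The wrist view is mostly blocked by the shut fingers, and the sleeve is just visible at (345,235) inside the mouth. I'll check it in the other cameras.

Run:
```python
from h import *
a=cv2.imread('pics/top3.png')[130:280,190:290]; b=cv2.imread('pics/scene3.png')[140:220,200:320]
c=np.zeros((600,790,3),np.uint8); c[:600,:400]=cv2.resize(a,None,fx=4,fy=4,interpolation=cv2.INTER_CUBIC)
c[:256,405:789]=cv2.resize(b,None,fx=3.2,fy=3.2,interpolation=cv2.INTER_CUBIC); cv2.imwrite('pics/c3.png',c)
```

```text
(no output)
```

View pics/c3.png

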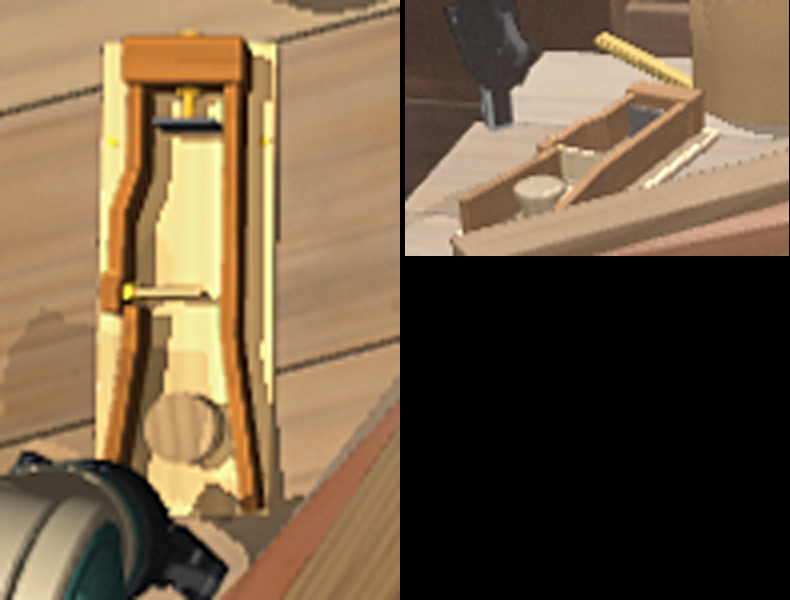

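The top crop shows the sleeve upright at (181,428), centred in the mouth with the gate shut, and the scene crop agrees. Next I'll finish the turn and lower the shut fingers behind it.

Emit:
carry_out:
  moves: [0, -0.4, 0.1, 0, 0.129, 0, 0, 0, 0, 0.129, 0, 0, 0, -1, 0.129, 0, 0, 0, -2, 0.129, 0, 0, 0, -2, 0, 0, 0, 0, -2, 0, 0, 0, 0, -1.5, 0, 0, 0, 0, -1, 0, 0, 0, 0, -0.7, 0, 0, 0, 0, 0, 0]

```text
clock: 11.4
position: [0.4377, -0.0386, 0.0219]
ee_rot: [-0.001, 0.003, 1.0, 0.0]
contact_force: [-0.5, -0.2, -0.1]
width: -0.0001
```

Emit:
carry_out:
  moves: [0, 0.5, 0, 0, 0, 0, 0.5, 0, 0, 0, 0, 0.5, 0, 0, 0, 0, 0.5, 0, 0, 0, 0, 0.5, 0, 0, 0, 0, 0.5, 0, 0, 0, 0, 0.5, 0, 0, 0, 0, 0.5, 0, 0, 0, 0, 0.5, 0, 0, 0, 0, 0.5, 0, 0, 0]

```text
clock: 12.4
position: [0.4884, -0.0387, 0.0223]
ee_rot: [-0.0, 0.002, 1.0, 0.0]
contact_force: [-0.2, -0.4, -0.1]
width: -0.0001
```

Emit:
carry_out:
  moves: [0, 0.5, 0, 0, 0, 0, 0.5, 0, 0, 0, 0, 0.5, 0, 0, 0, 0, 0.5, 0, 0, 0, 0, 0.5, 0, 0, 0, 0, 0.5, 0, 0, 0, 0, 0.5, 0, 0, 0, 0, 0.5, 0, 0, 0, 0, 0.5, 0, 0, 0, 0, 0.5, 0, 0, 0]

```text
clock: 13.4
position: [0.5378, -0.0387, 0.0223]
ee_rot: [-0.001, 0.002, 1.0, 0.0]
contact_force: [-2.2, -0.0, 0.8]
width: 0.0001
```

Run:
```python
from h import *
s=manip.get_state(); print(s['position'],s['contact_force'])
a=manip.get_image('top')[130:280,190:290,::-1]; b=manip.get_image('scene')[140:220,200:320,::-1]
c=np.zeros((600,790,3),np.uint8); c[:600,:400]=cv2.resize(a,None,fx=4,fy=4,interpolation=cv2.INTER_CUBIC)
c[:256,405:789]=cv2.resize(b,None,fx=3.2,fy=3.2,interpolation=cv2.INTER_CUBIC); cv2.imwrite('pics/c4.png',c)
```

```text
[ 0.53780505 -0.03871997  0.02225773] [-2.15489713 -0.00855864  0.8320551 ]
```

View pics/c4.png

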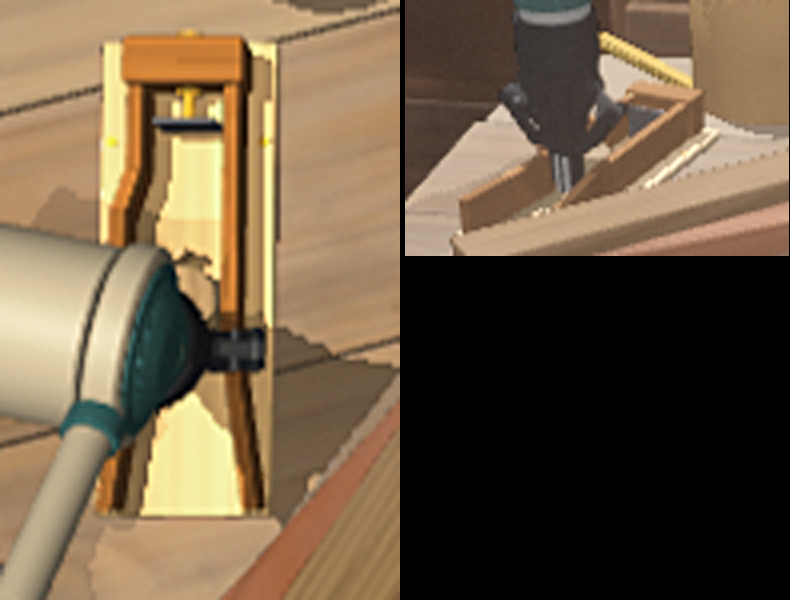

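The sleeve's front edge shows at about (195,270), past the gate line. The push is about 2 N, which fits the gate spring. I'll continue.

Emit:
carry_out:
  moves: [0, 0.4, 0, 0, 0, 0, 0.4, 0, 0, 0, 0, 0.4, 0, 0, 0, 0, 0.4, 0, 0, 0, 0, 0.4, 0, 0, 0, 0, 0.4, 0, 0, 0, 0, 0.4, 0, 0, 0, 0, 0.4, 0, 0, 0, 0, 0.4, 0, 0, 0, 0, 0.4, 0, 0, 0]

```text
clock: 14.5
position: [0.5786, -0.0387, 0.0224]
ee_rot: [0.0, 0.002, 1.0, 0.0]
contact_force: [-1.2, -0.0, -0.1]
width: -0.0
```

Emit:
carry_out:
  moves: [0, 0.3, 0, 0, 0, 0, 0.3, 0, 0, 0, 0, 0.3, 0, 0, 0, 0, 0.3, 0, 0, 0, 0, 0.3, 0, 0, 0, 0, 0.3, 0, 0, 0, 0, 0.3, 0, 0, 0, 0, 0.2, 0, 0, 0, 0, 0.2, 0, 0, 0, 0, 0.2, 0, 0, 0]

```text
clock: 15.5
position: [0.6049, -0.0387, 0.0222]
ee_rot: [-0.0, 0.002, 1.0, 0.0]
contact_force: [-1.4, -1.0, 1.4]
width: -0.0002
```

Emit:
carry_out:
  moves: [0, 0.1, 0, 0, 0, 0, 0.1, 0, 0, 0, 0, 0.1, 0, 0, 0, 0, 0.1, 0, 0, 0, 0, 0.1, 0, 0, 0, 0, 0.1, 0, 0, 0, 0, 0.1, 0, 0, 0, 0, 0.1, 0, 0, 0, 0, 0, 0, 0, 0, 0, 0, 0, 0, 0]

```text
clock: 16.5
position: [0.6133, -0.0387, 0.0224]
ee_rot: [0.0, 0.002, 1.0, -0.0]
contact_force: [-1.3, -0.5, -0.2]
width: -0.0002
```

Emit:
carry_out:
  moves: [0, 0.05, 0, 0, 0, 0, 0.05, 0, 0, 0, 0, 0.05, 0, 0, 0, 0, 0.05, 0, 0, 0, 0, 0.05, 0, 0, 0, 0, 0.05, 0, 0, 0, 0, 0.05, 0, 0, 0, 0, 0.05, 0, 0, 0, 0, 0, 0, 0, 0, 0, 0, 0, 0, 0]

```text
clock: 17.5
position: [0.6172, -0.0387, 0.0224]
ee_rot: [0.0, 0.002, 1.0, 0.0]
contact_force: [-0.2, -0.7, 0.3]
width: -0.0001
```

Emit:
carry_out:
  moves: [0, 0.05, 0, 0, 0, 0, 0.05, 0, 0, 0, 0, 0.05, 0, 0, 0, 0, 0.05, 0, 0, 0, 0, 0.05, 0, 0, 0, 0, 0.05, 0, 0, 0, 0, 0.05, 0, 0, 0, 0, 0.05, 0, 0, 0, 0, 0, 0, 0, 0, 0, 0, 0, 0, 0]

```text
clock: 18.5
position: [0.6212, -0.0387, 0.0223]
ee_rot: [0.0, 0.002, 1.0, 0.0]
contact_force: [-1.3, -0.7, -0.1]
width: -0.0003
```

Emit:
carry_out:
  moves: [0, 0.05, 0, 0, 0, 0, 0.05, 0, 0, 0, 0, 0.05, 0, 0, 0, 0, 0.05, 0, 0, 0, 0, 0.05, 0, 0, 0, 0, 0.05, 0, 0, 0, 0, 0.05, 0, 0, 0, 0, 0.05, 0, 0, 0, 0, 0, 0, 0, 0, 0, 0, 0, 0, 0]

```text
clock: 19.5
position: [0.6251, -0.0387, 0.0223]
ee_rot: [0.0, 0.002, 1.0, 0.0]
contact_force: [0.4, -0.7, 0.7]
width: -0.0003
```

Emit:
carry_out:
  moves: [0, 0.05, 0, 0, 0, 0, 0.05, 0, 0, 0, 0, 0.05, 0, 0, 0, 0, 0.05, 0, 0, 0, 0, 0.05, 0, 0, 0, 0, 0.05, 0, 0, 0, 0, 0.05, 0, 0, 0, 0, 0.05, 0, 0, 0, 0, 0, 0, 0, 0, 0, 0, 0, 0, 0]

```text
clock: 20.5
position: [0.6279, -0.0386, 0.0221]
ee_rot: [-0.001, 0.002, 1.0, 0.0]
contact_force: [-4.3, 0.7, 2.6]
width: -0.0001
```

The pad is found: 4 N at x = 0.628. I'll press on gently.

Emit:
carry_out:
  moves: [0, 0.05, 0, 0, 0, 0, 0.05, 0, 0, 0, 0, 0.05, 0, 0, 0, 0, 0.05, 0, 0, 0, 0, 0.05, 0, 0, 0, 0, 0.05, 0, 0, 0, 0, 0.05, 0, 0, 0, 0, 0.05, 0, 0, 0, 0, 0, 0, 0, 0, 0, 0, 0, 0, 0]

```text
clock: 21.5
position: [0.6293, -0.0383, 0.0218]
ee_rot: [-0.004, 0.002, 1.0, 0.0]
contact_force: [-8.8, -0.7, 3.9]
width: 0.0001
```

Emit:
carry_out:
  moves: [0, 0.1, 0, 0, 0, 0, 0.1, 0, 0, 0, 0, 0.1, 0, 0, 0, 0, 0, 0, 0, 0, 0, 0, 0, 0, 0, 0, 0, 0, 0, 0, 0, 0, 0, 0, 0, 0, 0, 0, 0, 0, 0, 0, 0, 0, 0, 0, 0, 0, 0, 0]

```text
clock: 22.5
position: [0.6303, -0.0382, 0.0215]
ee_rot: [-0.006, 0.002, 1.0, 0.001]
contact_force: [-12.4, -0.6, 4.7]
width: -0.0
```

The reading is 12.4 N and steady, after about a second above 8 N. Now I'll back off gently.

Emit:
carry_out:
  moves: [0, 0, 0, 0, 0, 0, -0.05, 0, 0, 0, 0, -0.1, 0, 0, 0, 0, -0.1, 0, 0, 0, 0, -0.1, 0, 0, 0, 0, -0.1, 0, 0, 0, 0, -0.1, 0, 0, 0, 0, -0.1, 0, 0, 0, 0, -0.1, 0, 0, 0, 0, 0, 0, 0, 0]

```text
clock: 23.5
position: [0.628, -0.0386, 0.022]
ee_rot: [-0.001, 0.002, 1.0, 0.0]
contact_force: [-4.7, -0.1, -1.0]
width: -0.0001
```

Emit:
carry_out:
  moves: [0, -0.05, 0, 0, 0, 0, -0.05, 0, 0, 0, 0, -0.05, 0, 0, 0, 0, -0.05, 0, 0, 0, 0, -0.05, 0, 0, 0, 0, -0.05, 0, 0, 0, 0, -0.05, 0, 0, 0, 0, -0.05, 0, 0, 0, 0, -0.05, 0, 0, 0, 0, -0.05, 0, 0, 0]

```text
clock: 24.5
position: [0.624, -0.0387, 0.0225]
ee_rot: [0.001, 0.002, 1.0, -0.0]
contact_force: [0.3, -0.2, -1.1]
width: -0.0002
```

Emit:
carry_out:
  moves: [0, -0.1, 0, 0, 0, 0, -0.2, 0, 0, 0, 0, -0.2, 0, 0, 0, 0, 0, 0, 0, 0, 0, 0, 0, 0.5, 0, 0, 0, 0, 1, 0, 0, 0, 0, 2, 0, 0, 0, 0, 3, 0, 0, 0, 0, 3, 0, 0, 0, 0, 3, 0]

```text
clock: 25.5
position: [0.6187, -0.0387, 0.1495]
ee_rot: [0.001, 0.002, 1.0, -0.0]
contact_force: [0.4, -0.1, 0.0]
width: -0.0003
```

Emit:
carry_out:
  moves: [0, 0, 0, 3, 0, 0, -3, 0, 2, 0, 0, -4, 0, 0, 0, 0, -4, 0, 0, 0, 0, -4, 0, 0, 0, 0, -4, 0, 0, 0, 0, -4, 0, 0, 0, 0, -3, 0, 0, 0, 0, 0, 0, 0, 0, 0, 0, 0, 0, 0]

```text
clock: 26.5
position: [0.3589, -0.0388, 0.1985]
ee_rot: [0.002, 0.003, 1.0, -0.0]
contact_force: [0.7, -0.1, 0.6]
width: 0.0001
```

Run:
```python
from h import *
s=manip.get_state(); print(s['clock'],s['position'],s['contact_force'])
A=manip.get_image('top')[:,:,::-1];B=manip.get_image('scene')[:,:,::-1]; cv2.imwrite('pics/top5.png',A)
c=np.zeros((600,790,3),np.uint8); c[:600,:400]=cv2.resize(A[130:280,190:290],None,fx=4,fy=4,interpolation=cv2.INTER_CUBIC)
c[:256,405:789]=cv2.resize(B[140:220,200:320],None,fx=3.2,fy=3.2,interpolation=cv2.INTER_CUBIC)
c[300:580,405:685]=cv2.resize(A[170:310,310:450],None,fx=2,fy=2); cv2.imwrite('pics/c5.png',c)
```

```text
26.5 [ 0.35890178 -0.03883093  0.19846563] [ 0.69800704 -0.1378185   0.55748506]
```

View pics/c5.png

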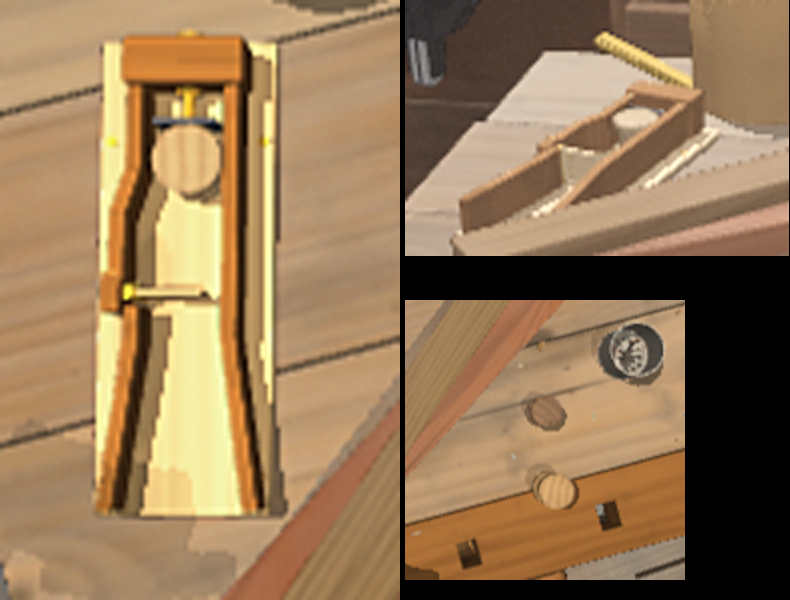

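The final view shows the sleeve upright at (187,160) against the pad, the gate shut at y≈292 and the bystanders unmoved. I'll hand it in.

Run:
```python
from h import *
p=onz('top',(190+187/4-.4,130+160/4-.4),.048); print(p, (p[:2]-[.577,-.0395])*1000)
print(manip.sign_off())
```

```text
[ 0.65852239 -0.04050667  0.048     ] [81.52239242 -1.00667256]
the job is handed in; nothing more can be done
None
```

The job is done and handed in at about 26.5 s of robot time. The short sleeve stands upright at the stop pad with the gate shut behind it; `sign_off` gave no verdict.

- **Loading:** I gripped the sleeve with the jaws along the track, stood it in the mouth and let go. A picture showed it upright and centred, with the gate shut.
- **Pressing home:** I pushed it through the gate with the shut fingers and first felt the pad at 4 N. The force then rose to 8.8 N and to 12.4 N, the highest reading I saw. I held there for about 0.7 s, then backed off slowly until the reading was back near zero.
- **Last pictures:** The sleeve's centre measured about 81.5 mm along the track and 1 mm off the centre line. By eye it touches the pad, and the other sleeves and the tin look unmoved.
- **Not fully settled:**
  - The force comes from the wrist sensor at the end of each one-second move, so I did not see it in between or measure it at the pad itself.
  - The wrist and top cameras disagreed by up to 4 mm or so on the track's position near the gate and stop. I relied on the top view and on feel.
  - I also judged the gate's angle and the sleeve's uprightness only by eye.

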